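# Clamp a loaded tube rack on the shaker platform with the ratchet lever

## Task

Clamp the loaded tube rack on the shaker: slide the loose jaw gently up until the rack is held without play against the fixed stop bar, then lock the jaw there by turning its orange clamping lever clockwise. The rack leaves too little room to tighten in one go, so ratchet the lever: lift it off its serrations, swing it back, let it drop in and turn it again (as often as needed) until it is firm at about 12 N on the handle, not over 16 N. Leave the lever dropped fully home, and do not knock the tubes or the things on the bench.

Things in the scene. Friction and masses are not known exactly. Their poses are not given: they have to be found in the camera images.
- shaker: Orbital shaker, switched off, fixed on the bench; origin: centre of its underside. White box under an aluminium platform 300 (x) by 360 (y) mm, surface 105 mm above the origin. Its own +y runs from the sliding jaw to the fixed stop bar, which lies along x (200 mm long, 50 high), its face at y = +130 mm. All directions below are in this frame. The clamp's hidden T-nut bears on the platform from below.
- jaw (a joint): Travel of the sliding jaw along +y, in m: 0 fully open, about 0.050 when closed on a rack that touches the stop bar. Loose, it drags with some 4 N and stays put. Aluminium block 56 (x) by 88 (y) by 28 mm high that carries the lever, with a bar 190 mm long, 18 thick and 50 high in front, its rubber face 58 mm to +y of the screw's axis. Push it on the block's back.
- jaw_back (a point): Centre of the jaw block's flat back face, which looks to -y: 56 mm wide, from 0 to 28 mm above the platform, this point 14 mm above it. It moves with the jaw.
- screw_axis (a point): Point on the upright axis about which the lever turns, 70 mm above the platform; moves with the jaw. Below it: steel serrated collar and the lever's round hub, 42 mm across, its top 62 mm above the platform.
- lever_grip (a point): Middle of the orange lever's handle, 80 mm out from the axis, 70 mm above the platform when down; x axis level, outwards along the lever, z up. Handle: bar 13 mm wide, 12 thick, rising 15 degrees outwards, ending 100 mm from the axis; pinch it across its width from above. Keep a gripper on it on the jaw's free side: lever pointing to -x, -y or +x, or between.
- lever_root (a point): Foot of the lever, on its axis, 28 mm above the platform. Down, the lever turns the clamp screw; clockwise from above tightens. It starts 8 to 30 degrees from -x towards -y, 40 to 65 degrees short of meeting the rack. Loose, the stiff thread takes 2 to 5 N at the grip; after 1.0 to 1.8 rad (unknown) it bites and the force rises by 4 N per 0.1 rad. Under 7 N works loose. Self-braking: it gives back 3 degrees.
- lever_lift (a joint): Height of the lever off its seat, in m: 0 down in its serrations, 0.012 at its upper stop. A spring holds it down with 6 N (10 N at the top). Lifted over 7 mm it swings freely and the screw stays as it is; let go, it drops into the nearest of 16 serrations (every 22.5 degrees), turning by up to 11 degrees. A tooth landing on a tooth needs a small wiggle.
- rack_mid (a point): Middle of the body of the loaded white tube rack, 28 mm above its underside. Loose on the platform, up to 6 mm off the stop bar. Body 190 (x) by 80 (y) by 56 mm high with two rows of six corked glass tubes, tops 111 mm above the platform; 0.4 to 0.8 kg.
- rack: The same rack, origin at the centre of its underside.
- pot_a_mid (a point): Middle of a specimen pot with a red screw cap, 47 mm across, 65 mm high, standing on the bench. Not to be disturbed.
- pot_b_mid (a point): Middle of a second such pot. Not to be disturbed.
- dishes_mid (a point): Middle of a stack of five Petri dishes, 92 mm across, 75 mm high, on the bench. Not to be disturbed.
Not all that is in view belongs to the job. Of the things that look like the rack, the middle-sized one is meant.

How it is judged:
By the outcome, as a careful person would: the job done as asked, in the order asked, and still so for the second after the job is handed in, with the robot touching nothing.
It also fails if it takes over 72 s, if anything falls off the work surface, if the arm or the gripper's body presses on something with over 40 N, if the wrist force passes 120 N, or if a joint passes its speed limit or range.

## Robot

A 6-joint arm with a two-finger parallel gripper is mounted at the origin on the work surface. World frame = base frame: x ahead of the robot, y to its left, z up, the work surface at z = 0. Lengths are in m, angles in rad, forces in N, time in s.
With the tool pointing down it reaches from about 0.275 to 0.875 m from the base axis. Payload 12.5 kg.
Tool frame: the origin (TCP) lies at the very end of the fingers, on their centre line; the grasp point (between the pads) lies 19 mm behind it; z points along the fingers, y is the line along which they close (so a half turn about z gives the same grasp; the last joint's range is limited). The gripper opens to 85 mm and grips with 20 to 120 N. Pads are 22 mm wide; open, the fingers measure 114 mm over their backs; the gripper's body (76 mm by 85 mm) begins 54 mm behind the grasp point. The pads swing forward as they close: fully open they stand 13 mm farther back than shut.
Start: joints at [-1.231, 0.351, 1.652, -0, 1.139, -0.085], TCP at [0.227, -0.501, 0.211] pointing down, gripper open.
Joint ranges: [-2.75, 2.75], [-0.79, 2.1], [0.01, 2.65], [-1.57, 4.71], [0.07, 3.14], [-2.87, 2.87]. Speed limits (rad/s): [2.22, 2.22, 2.79, 3.14, 3.14, 3.14].

## Interface

Orientations are given as a 3x3 rotation matrix whose columns are the frame's x, y, z axes.
In Python, from bench import manip gives the robot as it stands. Calls block until the motion is done:
- manip.move_ptp(position, orientation): joint-space move of the TCP to a pose.
- manip.move_l(position, attitude=None, max_speed=0.15): straight line of the TCP; attitude=None keeps the orientation; max_speed is the mean speed in m/s.
- manip.move_j(angles): joint-space move.
- manip.set_gripper(opening, effort=None): opening from 0.0 (shut) to 1.0 (fully open); effort is the grip in N (None keeps the last); returns when the fingers have stopped.
- manip.dwell(seconds).
- manip.inverse_kinematics(position, orientation): joint angles nearest the present ones, or None.
- manip.grab_frame(name): name is "scene" or "top"; returns (picture, depth): 480x640x3 uint8, red, green, blue; 480x640 float32, m along the optical axis (not along the pixel's ray), 0 where there is no reading.
- manip.get_calibration(name): a dict with "camera_matrix" (3x3 intrinsics, pixels), "R" (3x3) and "t" (3): a world point X has camera coordinates R X + t. Camera axes: x right, y down, z forward; pixel columns grow to the right and rows downward; lengths in m; the calibration is good to about 2 mm. A picture is of the moment at which its call begins. get_calibration takes no time and is no camera call.
A pose or a line that the arm cannot do raises manip.Unreachable and nothing moves.
- manip.sign_off(): hands the job in; it is judged then, once.
Trained networks look in the newest picture that a camera, given by its name, has taken for a name from the list of things; names that differ only in an ending like _2 or _b are one class to them, and where a whole thing is asked for, a point or a joint stands for the part that bears it (a point fixed in the world has none). Each returns a list of dicts, best first, with "confidence" (0 to 1); they miss things now and then, are a little off and sometimes report something else, mostly with a low value. They report only what shows in the picture. A call takes as long as a camera call. They do not tell look-alikes from the thing itself.
- manip.look_for(camera, name): "at" ([x, y, z] in m, in world coordinates, good to about 4 mm: the middle of the surface that is visible of it).
Readings, each from a call of its own:
- manip.current_time(): time.
- manip.current_qpos(): joint angles.
- manip.current_joint_vel(): joint speeds.
- manip.current_joint_torque(): joint torques, N m.
- manip.current_ee_pos(): TCP position.
- manip.current_tcp_rot(): TCP orientation.
- manip.current_force(): force on the tool from outside, world axes, zero at the start.
- manip.current_ft_torque(): the same for the moment, N m.
- manip.current_grip_width(): opening from 0.0 (shut) to 1.0 (fully open).
- manip.current_grip_force(): force on a finger pad.
Only numpy, scipy, OpenCV 4.12 (cv2) and the standard library are available. Lean on these libraries where they do the work, as an engineer would, in place of code of your own. Each camera call takes 0.05 s, during which the arm holds its last target. There are 200 camera calls.

## Working session

There is one attempt and no reset: what is moved stays moved. The work goes in short steps, each a Python script; the robot and the scene stay as the last script left them, time stands still between calls to the robot, and variables do not carry over. Pictures are saved under pics/ and viewed, at most 10 in all, crops included, and the job is handed in when it is done.

```bash
mkdir -p pics; ls; cat > h.py <<'E'
import numpy as np, cv2
from bench import manip as m
def snap(cam,fn=None):
    p,d=m.grab_frame(cam)
    if fn: cv2.imwrite(fn,p[:,:,::-1])
    return p,d
def cloud(cam,d):
    c=m.get_calibration(cam);K=np.array(c["camera_matrix"]);R=np.array(c["R"]);t=np.array(c["t"])
    v,u=np.mgrid[:480,:640]
    X=np.stack([(u-K[0,2])/K[0,0]*d,(v-K[1,2])/K[1,1]*d,d],-1)
    return (X-t)@R
E
python3 - <<'E'
from h import *
np.set_printoptions(precision=4,suppress=True)
for cam in("scene","top"):
    p,d=snap(cam,f"pics/{cam}0.png"); W=cloud(cam,d); np.savez(f"{cam}0.npz",p=p,d=d,W=W)
    for n in["shaker","jaw","jaw_back","screw_axis","lever_grip","lever_root","rack_mid","rack","pot_a_mid","dishes_mid"]:
        for r in m.look_for(cam,n)[:4]: print(cam,n,np.array(r["at"]),round(r["confidence"],2))
print(m.current_time())
E
```

```text
pics
scene shaker [ 0.6252 -0.015   0.1053] 0.84
scene jaw [ 0.5748 -0.0028  0.1433] 0.57
scene jaw_back [0.5777 0.0013 0.1427] 0.72
scene jaw_back [0.5475 0.383  0.0737] 0.51
scene screw_axis [ 0.5793 -0.0068  0.1468] 0.95
scene screw_axis [0.5604 0.0927 0.1562] 0.16
scene lever_grip [ 0.5649 -0.0398  0.1652] 0.67
scene lever_root [0.5587 0.0935 0.1618] 0.74
scene lever_root [ 0.5647 -0.0419  0.1653] 0.64
scene rack_mid [0.707  0.3239 0.0335] 0.97
scene rack_mid [0.5641 0.0944 0.1638] 0.64
scene rack_mid [0.2992 0.4115 0.079 ] 0.59
scene rack [0.2986 0.418  0.0776] 0.9
scene rack [0.561  0.0932 0.1572] 0.57
scene rack [0.7121 0.3273 0.0364] 0.55
scene pot_a_mid [ 0.4494 -0.3484  0.0562] 0.82
scene pot_a_mid [ 0.6256 -0.3254  0.064 ] 0.39
scene dishes_mid [0.5499 0.3789 0.0758] 0.72
top shaker [ 0.5585 -0.0014  0.1033] 0.86
top jaw [ 0.562  -0.0071  0.153 ] 0.91
top jaw_back [ 0.5598 -0.0085  0.155 ] 0.73
top screw_axis [ 0.5655 -0.0082  0.1594] 0.86
top lever_grip [ 0.5517 -0.0418  0.1678] 0.62
top lever_grip [ 0.6123 -0.3205  0.0647] 0.36
top lever_root [ 0.5496 -0.0387  0.167 ] 0.52
top rack_mid [0.6915 0.3326 0.0329] 0.91
top rack_mid [0.2601 0.4151 0.0736] 0.91
top rack_mid [0.5351 0.1059 0.1636] 0.65
top rack [0.5346 0.1034 0.1647] 0.75
top rack [0.2648 0.4204 0.0793] 0.73
top rack [0.6933 0.3304 0.0366] 0.6
top rack [0.5303 0.3864 0.0738] 0.44
top dishes_mid [0.5283 0.3851 0.0733] 0.74
1.1
```

View pics/top0.png

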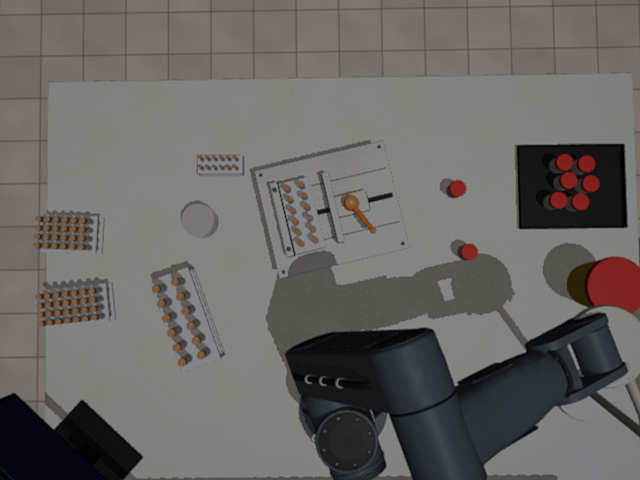

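View pics/scene0.png

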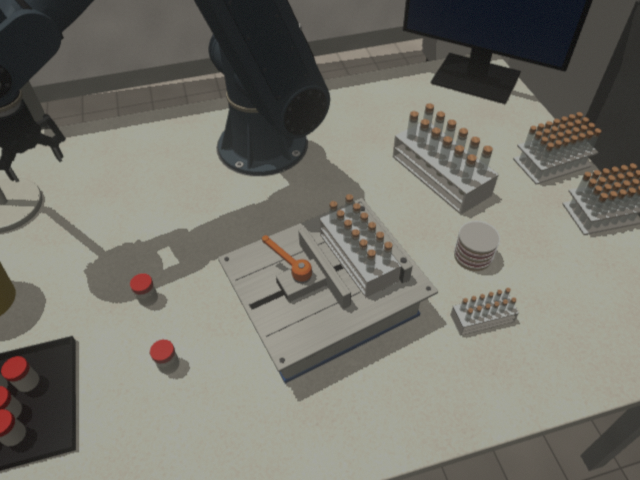

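```bash
python3 - <<'E'
from h import *
np.set_printoptions(precision=4,suppress=True)
out=[]
Ws=[]
for cam in("top","scene"):
    z=np.load(f"{cam}0.npz");W=z["W"];p=z["p"].astype(int);d=z["d"]
    box=(abs(W[...,0]-.56)<.22)&(abs(W[...,1]-.02)<.25)&(d>0)
    pl=box&(abs(W[...,2]-.105)<.004)
    n,l,s,c=cv2.connectedComponentsWithStats(pl.astype(np.uint8)); 
    (cx,cy),(a,b),th=cv2.minAreaRect(W[pl][:,:2].astype(np.float32)*1000)
    print(cam,"plat",cx,cy,a,b,th,"z",np.median(W[pl][:,2]))
    hsv=cv2.cvtColor(z["p"],cv2.COLOR_RGB2HSV)
    o=box&(hsv[...,0]>5)&(hsv[...,0]<18)&(hsv[...,1]>190)&(W[...,1]<.03)
    P=W[o];print("orange",len(P),P.min(0),P.max(0))
    if cam=="top": yaw=np.radians(th if th<45 else th-90); C=np.array([cx,cy])/1000
    R=np.array([[np.cos(yaw),-np.sin(yaw)],[np.sin(yaw),np.cos(yaw)]])
    L=W.copy();L[...,:2]=(W[...,:2]-C)@R
    print("yaw",np.degrees(yaw))
    Lo=L[o]; hub=Lo[abs(Lo[:,2]-.167)<.004]
    # lever direction by PCA
    q=Lo[:,:2]; print("orange loc", q.min(0),q.max(0))
    e=q-q.mean(0);print("pca",np.degrees(np.arctan2(*np.linalg.svd(e,full_matrices=False)[2][0][::-1])), q.mean(0))
    np.save(f"L_{cam}.npy",L)
    # height map 2mm cells in local frame
    for zl,zh,nm in((.129,.137,"block"),(.150,.159,"bars"),(.160,.166,"rackbody/hub")):
        s=box&(L[...,2]>zl)&(L[...,2]<zh)&~o
        n,l,st,_=cv2.connectedComponentsWithStats(s.astype(np.uint8))
        for k in range(1,n):
            if st[k,4]>25:
                Q=L[l==k];print(nm,len(Q),"x",np.percentile(Q[:,0],[2,98]),"y",np.percentile(Q[:,1],[2,98]),np.median(Q[:,2]))
E
```

```text
top plat 557.2283935546875 26.210891723632812 300.2622985839844 359.9775085449219 12.696944236755371 z 0.10539150468571792
orange 183 [ 0.4896 -0.0817  0.155 ] [ 0.583  -0.0061  0.1921]
yaw 12.696944236755371
orange loc [-0.0886 -0.0909] [ 0.0151 -0.0325]
pca -155.86695255578562 [-0.0286 -0.0614]
block 164 x [-0.0272  0.0264] y [-0.0977 -0.0641] 0.13342814715234247
block 145 x [-0.0278  0.0269] y [-0.0412 -0.0138] 0.13316767647753278
bars 399 x [-0.0919  0.0909] y [-0.0123  0.0059] 0.15473096982079154
bars 451 x [-0.0953  0.0959] y [0.1243 0.1446] 0.1548158712683852
rackbody/hub 785 x [-0.0949  0.0873] y [0.0436 0.1199] 0.16261092282096978
rackbody/hub 30 x [0.017  0.0349] y [0.0434 0.0628] 0.1625166792747691
rackbody/hub 29 x [-0.0157  0.0074] y [0.0414 0.0558] 0.1619366744790445
rackbody/hub 29 x [-0.0347 -0.0204] y [0.0414 0.0615] 0.16379294401999517
scene plat 557.228515625 26.602951049804688 302.4837951660156 360.3295593261719 12.661571502685547 z 0.10349937146139927Traceback (most recent call last):
  File "<stdin>", line 14, in <module>
    return umr_minimum(a, axis, None, out, keepdims, initial, where)
ValueError: zero-size array to reduction operation minimum which has no identity
```

```bash
cat >> h.py <<'E'
yaw=np.radians(12.69);C=np.array([.5572,.0264])
RS=np.array([[np.cos(yaw),-np.sin(yaw)],[np.sin(yaw),np.cos(yaw)]])
def w(x,y,z): return np.r_[C+RS@[x,y],z]   # shaker local xy, world z
def loc(p): return np.r_[(np.array(p)[:2]-C)@RS,p[2]]
def F(): f=np.array(m.current_force()); return np.r_[f[:2]@RS,f[2]]
def down(a):  # tool down, tool x axis at local angle a (rad)
    b=a+yaw; x=np.array([np.cos(b),np.sin(b),0]); z=np.array([0,0,-1.]); return np.c_[x,np.cross(z,x),z]
np.set_printoptions(precision=4,suppress=True)
E
cat > push.py <<'E'
from h import *
m.set_gripper(0.0,40)
P=w(0,-.140,.26)
best=None
for a in(np.pi/2,-np.pi/2):
    q=m.inverse_kinematics(P,down(a))
    if q is not None and (best is None or abs(q[5])<abs(best[1][5])): best=(a,q)
print(best)
A=down(best[0]); m.move_ptp(P,A)
m.move_l(w(0,-.140,.117),max_speed=.15)
print("F0",F()); f0=F()
m.move_l(w(0,-.115,.117),max_speed=.08)
m.move_l(w(0,-.080,.117),max_speed=.04); print(F()-f0,loc(m.current_ee_pos()))
y=-.080; hist=[]
while y<-.055:
    y+=.001; m.move_l(w(0,y,.117),max_speed=.02)
    f=F()-f0; hist.append(-f[1]); print(round(y,4),f,loc(m.current_ee_pos())[1])
    if -f[1]>13: break
print(m.current_time())
E
python3 push.py
```

```text
(1.5707963267948966, array([-0.2631,  0.3959,  1.4614, -0.    ,  1.2842, -0.4845]))
F0 [-0.5911 -0.7     0.6058]
[ 1.6669 -0.8902  0.2062] [ 0.    -0.08   0.117]
-0.079 [ 0.4163 -2.8876 -0.4803] -0.07921961011057772
-0.078 [ 1.5081 -2.7657  0.4609] -0.07804273449904808
-0.077 [ 1.0623 -3.2123  0.7148] -0.07692333205291021
-0.076 [ 1.3522 -2.2743  0.7448] -0.07589944608344365
-0.075 [ 0.4842 -2.7631 -0.179 ] -0.07489592402392284
-0.074 [-0.2787 -2.0567 -0.263 ] -0.07389040954575045
-0.073 [ 1.7688 -2.522   0.3667] -0.07292769349043385
-0.072 [ 0.7322 -2.5735  1.1247] -0.07191533542435875
-0.071 [ 0.6673 -2.3915  0.3791] -0.07088916101201674
-0.07 [ 0.8614 -2.8076  1.0396] -0.0698967003050977
-0.069 [ 0.9199 -2.2371  1.0976] -0.06890097410211606
-0.068 [ 0.4631 -3.0686  0.8394] -0.06792509307078104
-0.067 [ 1.1303 -2.5282  0.7558] -0.06689776992259074
-0.066 [ 0.6389 -2.4059  0.6282] -0.06588952540156777
-0.065 [ 0.7862 -1.8252  1.1035] -0.06487613075823173
-0.064 [ 0.8413 -2.1149  1.1532] -0.06393938117473519
-0.063 [ 0.6916 -2.6683  1.0726] -0.06290005447590359
-0.062 [ 0.828  -2.6241  0.7328] -0.06190576753848596
-0.061 [ 1.222  -1.8265  1.7195] -0.06089616383256136
-0.06 [ 0.081  -2.7785  0.7082] -0.059930979285224784
-0.059 [ 0.768  -3.0062  1.1488] -0.05890925275854404
-0.058 [ 1.7136 -2.1586  0.6642] -0.05791998533705026
-0.057 [ 0.9287 -3.6537  1.1472] -0.05689824730092611
-0.056 [ 0.3298 -2.3717  0.4103] -0.05590781776604585
-0.055 [ 1.4547 -2.4637  0.1537] -0.05489899389058148
12.6333
```

```bash
python3 - <<'E'
from h import *
for cam in("top","scene"):
    p,d=snap(cam); np.savez(f"{cam}1.npz",p=p,d=d)
    cv2.imwrite(f"pics/{cam}1.png",cv2.resize(p[130:300,220:440] if cam=="top" else p[180:380,200:450],None,fx=3,fy=3)[:600,:,::-1])
    W=cloud(cam,d);L=W.copy();L[...,:2]=(W[...,:2]-C)@RS
    for nm,y0,y1,x0,x1,z0,z1 in(("jawbar",-.05,.08,.03,.09,.150,.159),("rack",.02,.128,-.09,.09,.158,.166),("stop",.12,.16,-.09,.09,.150,.159)):
        s=(L[...,2]>z0)&(L[...,2]<z1)&(L[...,1]>y0)&(L[...,1]<y1)&(L[...,0]>x0)&(L[...,0]<x1)
        if s.sum()>5: print(cam,nm,s.sum(),np.percentile(L[s][:,1],[1,5,50,95,99]))
E
```

```text
top jawbar 173 [0.0168 0.018  0.0302 0.0752 0.0796]
top rack 1195 [0.0232 0.0337 0.0797 0.1188 0.1257]
top stop 412 [0.1212 0.1246 0.1344 0.1438 0.1447]
scene jawbar 384 [0.0164 0.0171 0.0312 0.0711 0.0777]
scene rack 965 [0.0405 0.0422 0.0591 0.1094 0.1195]
scene stop 383 [0.1207 0.1265 0.1375 0.1437 0.145 ]
```

View pics/scene1.png

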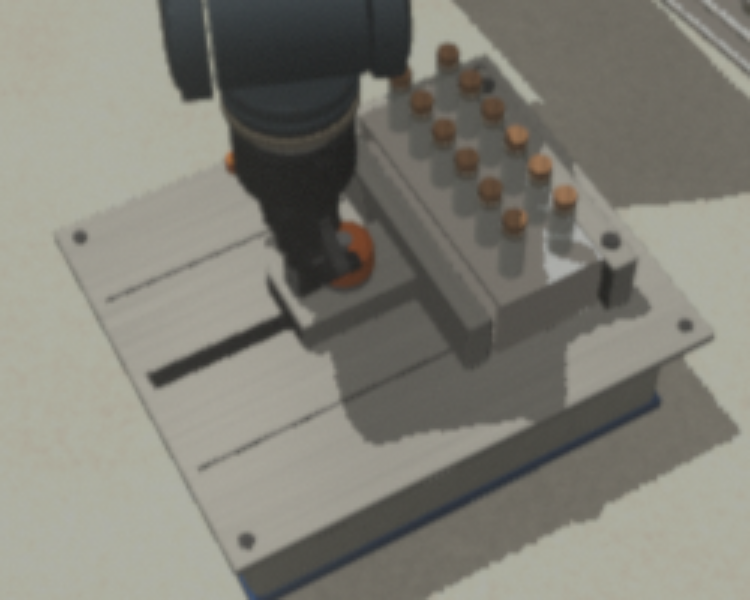

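```bash
python3 - <<'E'
from h import *
print(m.current_grip_width(),m.current_grip_force(),loc(m.current_ee_pos()),m.current_tcp_rot(),m.current_ft_torque())
z=np.load("scene1.npz");W=cloud("scene",z["d"]);L=W.copy();L[...,:2]=(W[...,:2]-C)@RS
for v in range(240,300,6):
    print(v,[tuple((L[v,u]*1000).astype(int)) for u in range(284,328,5)])
E
```

```text
0.0012791969647602604 1.5505693852901459 [-0.     -0.0549  0.117 ] [[-0.2196  0.9756 -0.0001]
 [ 0.9756  0.2196  0.0001]
 [ 0.0001 -0.0001 -1.    ]] [-0.4538 -0.1356 -0.0024]
240 [(np.int64(16), np.int64(-88), np.int64(285)), (np.int64(24), np.int64(-82), np.int64(290)), (np.int64(33), np.int64(-76), np.int64(296)), (np.int64(34), np.int64(-67), np.int64(292)), (np.int64(39), np.int64(-60), np.int64(292)), (np.int64(37), np.int64(-50), np.int64(285)), (np.int64(35), np.int64(-39), np.int64(276)), (np.int64(-53), np.int64(16), np.int64(147)), (np.int64(-44), np.int64(23), np.int64(153))]
246 [(np.int64(13), np.int64(-88), np.int64(265)), (np.int64(23), np.int64(-83), np.int64(272)), (np.int64(31), np.int64(-76), np.int64(277)), (np.int64(35), np.int64(-69), np.int64(277)), (np.int64(39), np.int64(-60), np.int64(276)), (np.int64(38), np.int64(-50), np.int64(269)), (np.int64(-75), np.int64(15), np.int64(105)), (np.int64(-57), np.int64(17), np.int64(123)), (np.int64(-30), np.int64(15), np.int64(153))]
252 [(np.int64(-93), np.int64(-47), np.int64(102)), (np.int64(-6), np.int64(-71), np.in
[... 2559 characters left out ...]
105)), (np.int64(22), np.int64(-69), np.int64(130)), (np.int64(28), np.int64(-61), np.int64(133)), (np.int64(27), np.int64(-50), np.int64(122)), (np.int64(26), np.int64(-38), np.int64(113)), (np.int64(28), np.int64(-28), np.int64(107)), (np.int64(29), np.int64(-17), np.int64(102))]
294 [(np.int64(5), np.int64(-96), np.int64(105)), (np.int64(10), np.int64(-87), np.int64(105)), (np.int64(14), np.int64(-78), np.int64(105)), (np.int64(19), np.int64(-69), np.int64(105)), (np.int64(26), np.int64(-61), np.int64(108)), (np.int64(27), np.int64(-51), np.int64(102)), (np.int64(33), np.int64(-42), np.int64(104)), (np.int64(38), np.int64(-33), np.int64(103)), (np.int64(43), np.int64(-25), np.int64(104))]
```

View pics/top1.png

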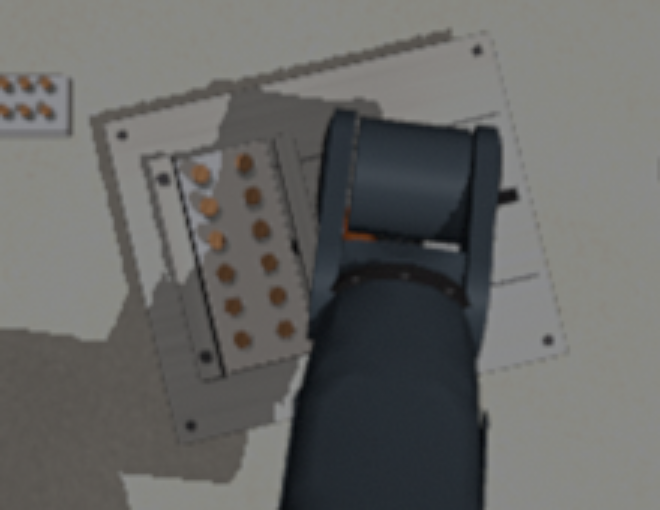

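```bash
cat >> h.py <<'E'
def jawpos(cam="scene"):
    p,d=snap(cam);W=cloud(cam,d);L=W.copy();L[...,:2]=(W[...,:2]-C)@RS
    s=(abs(L[...,2]-.1545)<.003)&(L[...,1]>-.03)&(L[...,1]<.06)&(L[...,0]>.04)&(L[...,0]<.09)
    return p,d,L,np.percentile(L[s][:,1],[2,5,50,90])
E
python3 - <<'E'
from h import *
m.move_l(w(0,-.100,.117),max_speed=.08); print(F(),m.current_time())
p,d,L,j=jawpos(); print(j)
cv2.imwrite("pics/s2.png",cv2.resize(p[180:360,200:440],None,fx=3,fy=3)[:,:,::-1])
for v in range(240,310,6):
    print(v,[tuple(int(t) for t in L[v,u]*1000) for u in range(254,312,6)])
E
```

```text
[ 0.1189  0.3727 -0.8878] 13.45
[0.0165 0.0172 0.0271 0.0473]
240 [(-2, -136, 293), (14, -131, 308), (19, -122, 309), (27, -114, 312), (33, -106, 314), (34, -95, 309), (34, -84, 302), (18, -66, 274), (-105, 1, 101), (-96, 11, 105)]
246 [(-137, -98, 106), (17, -133, 296), (26, -126, 302), (32, -117, 303), (36, -108, 302), (38, -98, 297), (34, -85, 286), (-46, -39, 169), (-90, -6, 102), (-82, 4, 104)]
252 [(-124, -104, 103), (16, -135, 279), (24, -127, 284), (33, -119, 289), (36, -109, 286), (38, -99, 282), (35, -86, 270), (-36, -44, 164), (-31, -33, 163), (-68, -3, 103)]
258 [(-107, -111, 105), (-105, -99, 100), (22, -128, 265), (31, -120, 270), (35, -110, 269), (40, -101, 268), (18, -81, 231), (-64, -33, 106), (-21, -39, 158), (-10, -31, 165)]
264 [(-98, -116, 99), (-89, -106, 102), (-83, -95, 102), (20, -118, 239), (30, -110, 245), (36, -100, 245), (40, -91, 244), (-52, -39, 102), (-25, -38, 132), (1, -37, 164)]
270 [(-81, -123, 102), (-76, -112, 101), (-70, -101, 101), (11, -116, 208), (24, -109, 219), (41, -104, 236), (-26, -65, 129), (-19, -55, 131), (-13, -44, 130), (9, -41, 156
[... 331 characters left out ...]
), (20, -48, 133)]
288 [(-36, -143, 106), (-36, -131, 99), (-26, -121, 104), (-20, -110, 105), (5, -107, 135), (-9, -89, 103), (-3, -78, 103), (10, -71, 116), (26, -65, 132), (28, -52, 126)]
294 [(-27, -148, 101), (-20, -137, 102), (-13, -127, 104), (-8, -116, 103), (-1, -106, 105), (4, -96, 105), (11, -85, 105), (16, -74, 105), (28, -66, 114), (26, -52, 101)]
300 [(-13, -154, 102), (-4, -144, 107), (0, -133, 103), (6, -123, 105), (11, -112, 103), (16, -101, 103), (22, -91, 102), (28, -80, 103), (34, -70, 104), (41, -60, 105)]
306 [(3, -161, 107), (5, -149, 101), (10, -139, 101), (16, -128, 101), (22, -118, 101), (27, -107, 99), (35, -97, 103), (40, -87, 102), (46, -76, 103), (52, -66, 103)]
```

View pics/s2.png

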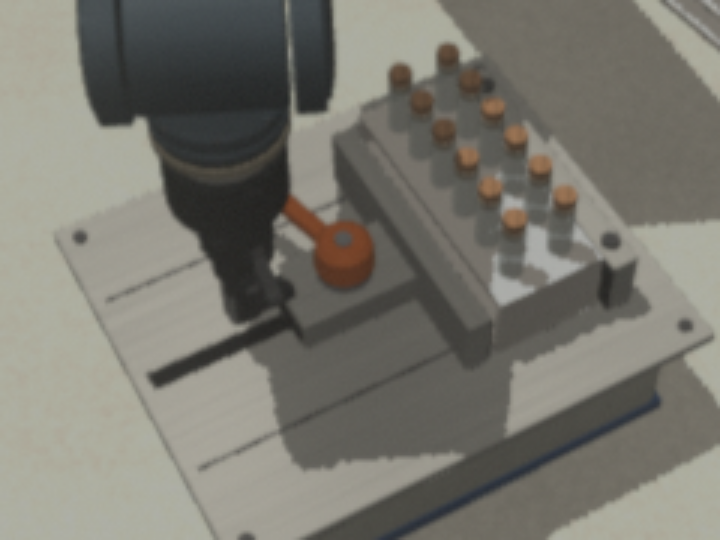

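```bash
python3 - <<'E'
from h import *
p,d,L,j=jawpos()
c=m.get_calibration("scene");K=np.array(c["camera_matrix"]);R=np.array(c["R"]);t=np.array(c["t"])
for a in[(14,-89,117),(14,-111,117),(-14,-100,117),(14,-89,140),(14,-111,140)]:
    q=K@(R@w(a[0]/1e3,a[1]/1e3,a[2]/1e3)+t); print(a,(q[:2]/q[2]).round(1))
s=(L[...,1]<-.08)&(L[...,1]>-.125)&(L[...,2]>.109)&(L[...,2]<.17)&(abs(L[...,0])<.04)
v,u=np.nonzero(s)
for a,b in zip(v,u): print(a,b,(L[a,b]*1000).astype(int))
E
```

```text
(14, -89, 117) [288.8 292.6]
(14, -111, 117) [278.9 297.1]
(-14, -100, 117) [277.8 284.7]
(14, -89, 140) [288.1 286.1]
(14, -111, 140) [278.  290.6]
275 273 [  -6 -109  166]
276 273 [  -4 -110  165]
277 274 [   0 -110  167]
278 274 [  -1 -110  162]
279 274 [  -1 -110  159]
279 275 [   3 -110  165]
280 274 [  -3 -110  153]
280 275 [   3 -110  162]
280 276 [   6 -109  166]
280 277 [   8 -108  167]
281 274 [  -3 -110  149]
281 275 [   1 -110  156]
281 276 [   5 -109  161]
281 277 [   7 -108  162]
282 274 [  -5 -110  144]
282 275 [   0 -110  151]
282 276 [   9 -111  163]
282 277 [   6 -107  157]
283 274 [  -4 -110  143]
283 275 [   2 -111  151]
283 276 [   5 -109  154]
283 277 [   6 -108  154]
283 278 [   7 -106  153]
284 275 [  -1 -109  142]
284 276 [   8 -111  155]
284 277 [   8 -109  154]
284 278 [   7 -107  152]
284 279 [  12 -106  157]
285 277 [   8 -109  151]
285 278 [   8 -107  149]
285 279 [  11 -106  153]
285 280 [  13 -105  154]
285 281 [  12 -103  152]
285 282 [  11 -100  148]
285 283 [ 12 -98 148]
285 284 [ 13 -97 148]
285 285 [ 15 -95 150]
285 286 [ 15 -93 149]
286 276 [   4 -110  143]
286 277 [   5 -108  144]
286 278 [   9 -108  148]
286 279 [   7 -105  143]
286 280 [  15 -106  153]
286 281 [  14 -103  151]
286 282 [  12 -101  146]
286 283 [ 13 -99 147]
286 284 [ 14 -97 146]
286 285 [ 12 -94 142]
287 277 [   7 -109  143]
287 278 [   6 -107  139]
287 279 [   9 -106  143]
287 280 [  14 -106  150]
287 281 [  13 -103  147]
287 282 [  11 -100  142]
288 277 [   6 -109  138]
288 278 [   7 -108  138]
288 279 [  10 -106  141]
288 280 [  13 -106  144]
```

```bash
cat > h2.py <<'E'
from h import *
def tip(y):
    p,d,L,j=jawpos()
    s=(L[...,1]<y+.013)&(L[...,1]>y-.016)&(L[...,2]>.108)&(L[...,2]<.19)&(L[...,0]<.03)&(L[...,0]>.0)
    return L[s][:,2].min() if s.any() else None
E
python3 - <<'E'
from h2 import *
print(tip(-.1),F())
for z in(.112,.108,.104,.100,.096):
    m.move_l(w(0,-.100,z),max_speed=.03); f=F(); print(z,f,tip(-.1),m.current_ee_pos()[2])
    if f[2]>6: break
E
```

```text
0.10803036550588473 [ 0.0122  0.8616 -0.1758]
0.112 [0.9089 0.2494 0.306 ] 0.10808976026857316 0.11186102064853931
0.108 [1.2099 0.6793 0.7034] 0.10818368544315489 0.10790382656741934
0.104 [ 0.1628  0.5898 -0.5625] 0.1081516095543781 0.10389186543163006
0.1 [ 0.2021  0.4596 -0.4762] 0.10809518248239201 0.09991570204930653
0.096 [-0.1037 -1.1488 -0.0957] 0.11288870272150146 0.09587821054466839
```

```bash
cat > push2.py <<'E'
from h2 import *
X=.006
f0=np.mean([F() for _ in range(5)],0)
m.move_l(w(X,-.084,.096),max_speed=.06)
y=-.084; prev=0
while y<-.058:
    y+=.001 if y<-.072 else .0005
    m.move_l(w(X,y,.096),max_speed=.015)
    f=np.mean([F() for _ in range(4)],0)-f0; print(round(y,4),f,round(loc(m.current_ee_pos())[1],4))
    if -f[1]>11 or abs(f[2])>10: break
print(jawpos()[3],m.current_time())
E
python3 push2.py
```

```text
-0.083 [ 0.134   0.4074 -0.8033] -0.0831
-0.082 [0.0042 1.1646 0.6572] -0.082
-0.081 [-0.43    1.2314 -0.5641] -0.081
-0.08 [ 0.3791 -1.9347 -0.3211] -0.0802
-0.079 [-0.7856 -3.3859 -1.2071] -0.0792
-0.078 [-0.5288 -3.24   -0.6998] -0.078
-0.077 [ 0.2002 -2.5336 -0.9817] -0.0769
-0.076 [-1.1598 -3.2805 -0.2938] -0.0759
-0.075 [-0.6803 -3.3355 -0.6361] -0.0749
-0.074 [-0.8032 -4.842  -0.9646] -0.0742
-0.073 [-0.2112 -4.9803 -0.2423] -0.0733
-0.072 [-0.2801 -6.0083 -1.4737] -0.0725
-0.0715 [-0.2742 -7.5805 -1.1554] -0.0721
-0.071 [-0.7071 -7.4093 -1.6009] -0.0717
-0.0705 [-0.9144 -6.578  -1.441 ] -0.0711
-0.07 [-0.247  -7.1246 -2.2323] -0.0707
-0.0695 [-0.4966 -7.6572 -1.5244] -0.0701
-0.069 [ 0.0412 -8.8536 -2.0801] -0.0699
-0.0685 [ -2.0972 -12.1709  -2.6412] -0.0698
[0.0269 0.0275 0.0367 0.0467] 20.5333
```

```bash
cat > look.py <<'E'
from h2 import *
def lever():
    P=[]
    for cam in("top","scene"):
        p,d=snap(cam);W=cloud(cam,d);L=W.copy();L[...,:2]=(W[...,:2]-C)@RS
        h=cv2.cvtColor(p,cv2.COLOR_RGB2HSV)
        o=(h[...,0]>5)&(h[...,0]<19)&(h[...,1]>170)&(abs(L[...,0])<.12)&(L[...,1]<.025)&(L[...,1]>-.13)&(L[...,2]>.15)&(L[...,2]<.21)
        P.append(L[o]); print(cam,len(P[-1]))
        yield cam,L[o],p
if __name__=="__main__":
    m.move_l(w(.006,-.11,.096),max_speed=.15)
    m.move_l(w(.006,-.13,.20),max_speed=.3)
    m.move_l(w(.0,-.26,.26),max_speed=.4)
    m.set_gripper(0.35)
    for cam,q,p in lever():
        cv2.imwrite(f"pics/l_{cam}.png",cv2.resize(p[130:290,240:430] if cam=="top" else p[180:360,200:440],None,fx=3,fy=3)[:,:,::-1])
        if len(q)<10: continue
        for ya in(-.0125,):
            r=np.hypot(q[:,0],q[:,1]-ya); h=q[(r>.04)&(r<.095)]
            a=np.degrees(np.arctan2(h[:,1]-ya,h[:,0]))%360
            v=cv2.fitLine(h[:,:2].astype(np.float32),cv2.DIST_HUBER,0,.001,.001).ravel()
            print(cam,len(h),"ang",np.median(a),"line",np.degrees(np.arctan2(v[1],v[0]))%180,"y at x=0",v[3]-v[2]*v[1]/v[0],"z80",np.median(h[abs(r[(r>.04)&(r<.095)]-.08)<.008][:,2]))
            print("rmax",r.max(),"hub y",q[:,1].max())
    print(jawpos()[3],m.current_time(),F())
E
python3 look.py
```

```text
top 247
top 83 ang 202.00966049478333 line 22.870958 y at x=0 -0.011361251 z80 0.18338474768521856
rmax 0.09839749943565723 hub y 0.006809173689511035
scene 0
[0.0274 0.0279 0.0376 0.0466] 22.5083 [ 0.0659  0.2389 -0.4288]
```

View pics/l_scene.png

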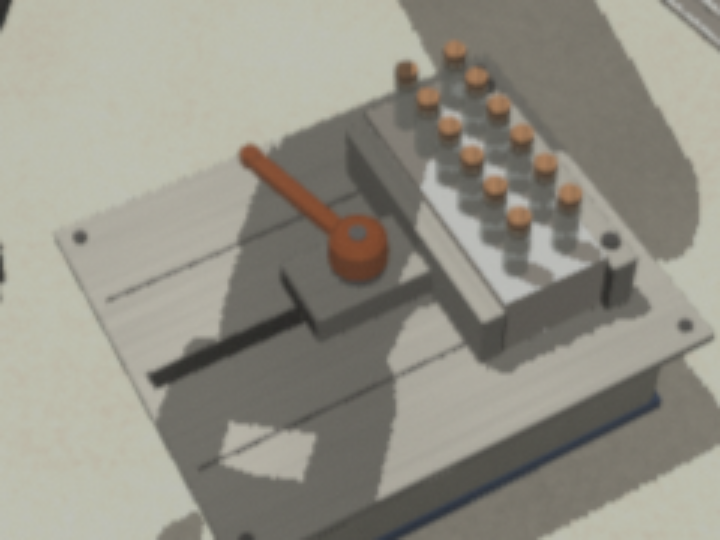

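```bash
cat > arm.py <<'E'
from look import *
AX=np.array([0,-.0120]); R0=.080; Z=.140
def pose(th,z=Z,r=R0):
    t=np.radians(th); return w(AX[0]+r*np.cos(t),AX[1]+r*np.sin(t),z),down(t-np.pi)
def go(th,z=Z,v=.08,r=R0):
    p,A=pose(th,z,r); m.move_l(p,A,max_speed=v)
def ft(th,f0,n=4):
    f=np.mean([F() for _ in range(n)],0)-f0; t=np.radians(th)
    return -(f[0]*np.sin(t)-f[1]*np.cos(t)), f@[np.cos(t),np.sin(t),0], f[2]
def tare(): return np.mean([F() for _ in range(6)],0)
def stroke(a,b,f0,lim=12.3,v=.06):
    th=a; step=8.
    while th>b+1e-6:
        th=max(b,th-step); go(th,v=v if step>4 else .02); T=ft(th,f0); print("  th %.1f T %.1f rad %.1f z %.1f"%(th,*T))
        if T[0]>5.2: step=3. 
        if T[0]>9: step=1.
        if T[0]>lim: return th,True
    return th,False
E
python3 - <<'E'
from arm import *
p,A=pose(202.5,.24); m.move_ptp(p,A); m.set_gripper(.33)
go(202.5,.17,.15); f=tare(); go(202.5,Z,.05); print(F()-f,m.current_time(),m.current_qpos())
m.set_gripper(.26,30); print(m.current_grip_width(),m.current_grip_force(),F()-f)
p,d=snap("scene"); cv2.imwrite("pics/g1.png",cv2.resize(p[150:350,170:430],None,fx=3,fy=3)[:,:,::-1])
E
```

```text
[ 0.6731 -0.4086  0.3825] 25.3917 [-0.1575  0.3443  1.8596 -0.      0.9376  0.7992]
0.2599198489321724 0.0 [ 0.141   0.6391 -0.9445]
```

View pics/g1.png

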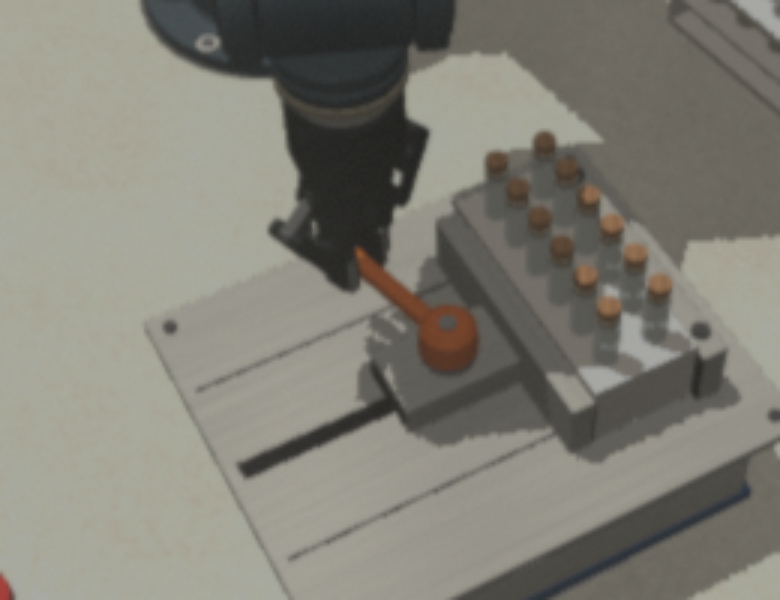

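```bash
python3 - <<'E'
from arm import *
f0=tare(); print(stroke(202.5,177,f0))
# recentre and pinch
go(180.5,v=.05); f1=F(); m.set_gripper(0,40); 
print("pinch",m.current_grip_width(),m.current_grip_force(),F()-f0,m.current_time())
E
```

```text
th 194.5 T 1.8 rad -0.7 z -1.6
  th 186.5 T 2.5 rad -1.5 z -0.4
  th 178.5 T 2.7 rad -1.4 z -0.2
  th 177.0 T 2.9 rad -1.3 z -1.6
(177, False)
pinch 0.1410636973885271 42.70213544368744 [-3.9328 -4.5555  0.6361] 27.4083
```

```bash
cat >> arm.py <<'E'
def ratchet(a,n=3,dz=.0105):
    f=F(); go(a,Z+dz,.05); print(" lifted dF",F()-f,"w",m.current_grip_width())
    for k in range(1,n+1): go(a+22.5*k,Z+dz,.12)
    f1=F(); print(" swung",f1-f); go(a+22.5*n,Z,.04); print(" low",F()-f)
    m.set_gripper(.26); print(" rel",F()-f)
    return a+22.5*n
E
python3 - <<'E'
from arm import *
a=ratchet(180.5)
p,d=snap("scene"); cv2.imwrite("pics/g2.png",cv2.resize(p[150:350,170:430],None,fx=3,fy=3)[:,:,::-1])
print(a,jawpos()[3],m.current_time(),m.current_qpos())
E
```

```text
lifted dF [  9.5582   1.4248 -11.0012] w 0.1433074668962844
 swung [  1.5526   6.422  -10.0673]
 low [-1.0402  6.3973  0.8902]
 rel [ 4.1827  3.88   -0.7599]
248.0 [0.0268 0.0276 0.0367 0.0462] 30.175 [-0.2015  0.4353  1.7177  0.0001  0.9872 -0.0386]
```

View pics/g2.png

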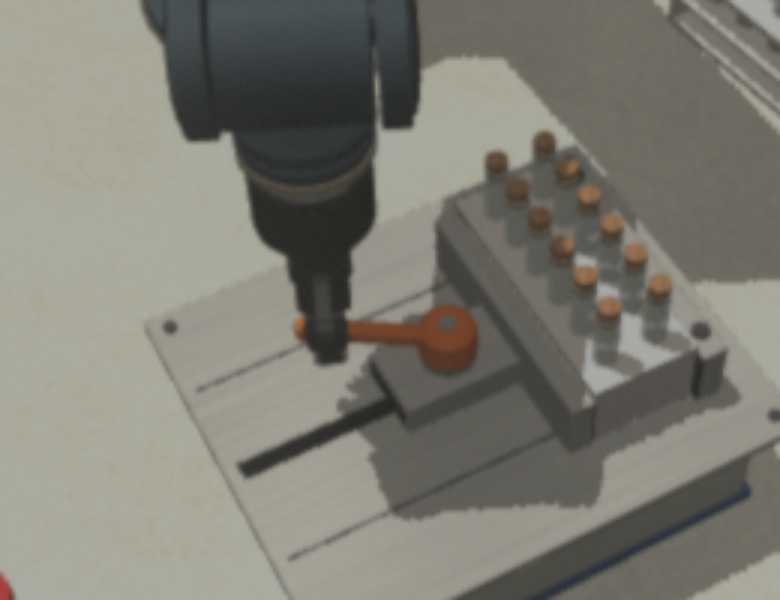

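```bash
python3 - <<'E'
from arm import *
f0=tare(); r=stroke(248,177,f0); print(r,m.current_time(),m.current_qpos()[5])
E
```

```text
th 240.0 T 1.1 rad 0.4 z 1.6
  th 232.0 T 2.2 rad 0.8 z 2.0
  th 224.0 T 2.2 rad 1.2 z 2.3
  th 216.0 T 1.4 rad 1.9 z 1.8
  th 208.0 T 1.4 rad 1.1 z 1.6
  th 200.0 T 2.1 rad 1.5 z 1.5
  th 192.0 T 1.8 rad -0.1 z 1.0
  th 184.0 T 1.9 rad -0.1 z 0.9
  th 177.0 T 3.5 rad -1.5 z -0.6
(177, False) 33.1583 1.3015696555677354
```

```bash
python3 - <<'E'
from arm import *
go(180.5,v=.05); m.set_gripper(0,40); print("pinch",m.current_grip_width(),F())
a=ratchet(180.5)
print("abs F",F()); go(a+1,v=.03); f0=tare(); print(f0,jawpos()[3])
r=stroke(a,177,f0,lim=11.5); print(r,m.current_time())
E
```

```text
pinch 0.14394637756019762 [-3.0755 -5.1896  1.1447]
 lifted dF [  8.1944   1.8706 -11.2073] w 0.1406513287377622
 swung [  3.5614  10.3131 -10.9115]
 low [-0.812   8.1449 -1.5734]
 rel [ 3.6515  5.0917 -1.0622]
abs F [ 0.576  -0.0978  0.0825]
[-0.0353 -0.0525 -0.2591] [0.027  0.0275 0.0369 0.0458]
  th 240.0 T 3.6 rad -0.7 z -0.3
  th 232.0 T 6.4 rad -1.1 z -0.9
  th 229.0 T 8.9 rad -0.7 z -2.7
  th 226.0 T 10.4 rad -1.8 z -3.5
  th 225.0 T 11.0 rad -1.4 z -3.3
  th 224.0 T 12.3 rad -0.9 z -4.3
(224.0, True) 38.5167
```

```bash
python3 - <<'E'
from arm import *
go(227.5,v=.03); print(F()); m.set_gripper(.36); print(F())
go(227.5,.24,.12); m.move_l(w(-.02,-.28,.28),max_speed=.3)
for cam,q,p in lever():
    cv2.imwrite(f"pics/e_{cam}.png",cv2.resize(p[130:350,170:430],None,fx=3,fy=3)[:600,:,::-1])
    if len(q)<10: continue
    r=np.hypot(q[:,0]-AX[0],q[:,1]-AX[1]); h=(r>.04)&(r<.095)
    print(np.median(np.degrees(np.arctan2(q[h,1]-AX[1],q[h,0]))%360),"z80",np.median(q[abs(r-.08)<.008][:,2]),"hub z",np.median(q[r<.018][:,2]))
print(jawpos()[3],m.current_time(),F())
E
```

```text
[ 3.8561 -4.0718 -2.3764]
[ 3.1887 -0.6535 -1.6355]
top 252
238.9848630881547 z80 0.18236205691184212 hub z 0.1671999891443921
scene 8
[0.0274 0.0279 0.0374 0.0498] 41.0833 [ 0.5798 -0.0116  0.0097]
```

View pics/e_scene.png

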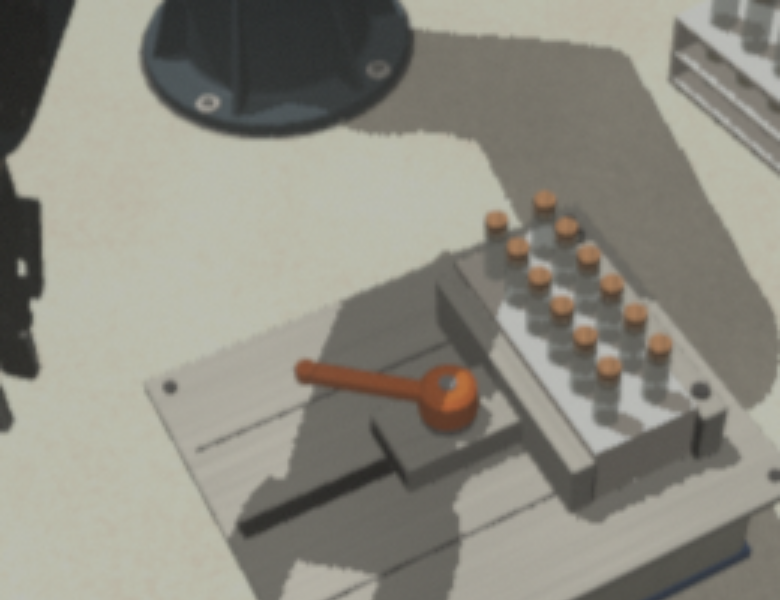

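```bash
python3 - <<'E'
from arm import *
p,A=pose(239,.24); m.move_ptp(p,A); m.set_gripper(.30,60)
go(239,Z,.12); f0=tare(); print(f0,m.current_time())
th=239; 
while th>218:
    th-=1.5 if th>234 else 1.; go(th,v=.03); T=ft(th,f0); print("%.1f T %.1f r %.1f z %.1f w %.3f"%(th,*T,m.current_grip_width()), (np.degrees(np.arctan2(*(loc(m.current_ee_pos())[:2]-AX)[::-1]))%360).round(2))
    if T[0]>12.4: break
print(m.current_time(),m.current_ft_torque())
for cam,q,p in lever():
    if len(q)<10: continue
    r=np.hypot(q[:,0]-AX[0],q[:,1]-AX[1]); h=(r>.03)&(r<.065)
    if h.sum()>4: print(cam,h.sum(),np.median(np.degrees(np.arctan2(q[h,1]-AX[1],q[h,0]))%360))
E
```

```text
[0.1412 0.3364 0.132 ] 43.125
237.5 T 0.4 r 0.7 z -0.4 w 0.300 237.69
236.0 T 0.3 r 0.6 z -0.4 w 0.301 236.08
234.5 T -0.7 r 0.6 z -0.0 w 0.298 234.56
233.0 T 1.3 r 0.1 z -0.1 w 0.303 233.14
232.0 T 3.4 r -0.2 z -0.5 w 0.298 232.32
231.0 T 5.1 r 0.4 z -1.0 w 0.304 231.6
230.0 T 6.0 r -0.1 z -1.1 w 0.299 230.76
229.0 T 7.7 r 0.6 z -2.2 w 0.301 229.84
228.0 T 8.8 r 0.2 z -4.1 w 0.300 228.94
227.0 T 8.9 r -0.4 z -3.1 w 0.299 228.03
226.0 T 9.7 r -0.7 z -3.2 w 0.303 227.13
225.0 T 10.9 r -0.6 z -3.8 w 0.301 226.21
224.0 T 11.6 r -0.1 z -4.4 w 0.302 225.3
223.0 T 11.8 r -0.4 z -4.6 w 0.298 224.4
222.0 T 12.0 r -1.1 z -5.8 w 0.302 223.47
221.0 T 13.1 r -0.9 z -4.6 w 0.299 222.46
47.125 [-1.0705 -1.6645  0.1007]
top 80
scene 0
```

```bash
python3 - <<'E'
from arm import *
f0=np.array([.14,.34,.13])
for th in(224,227,230,233,236): go(th,v=.04); print(th,"%.1f %.1f %.1f"%ft(th,f0))
m.set_gripper(.36); go(237,v=.04); print(F())
go(237,.24,.12); m.move_l(w(-.02,-.28,.28),max_speed=.3)
for cam,q,p in lever():
    if len(q)<10: continue
    r=np.hypot(q[:,0]-AX[0],q[:,1]-AX[1]); h=(r>.04)&(r<.095)
    print(np.median(np.degrees(np.arctan2(q[h,1]-AX[1],q[h,0]))%360),"z80",np.median(q[abs(r-.08)<.008][:,2]),"hub z",np.median(q[r<.018][:,2]))
    cv2.imwrite("pics/f.png",p[:,:,::-1])
print(jawpos()[3],m.current_time(),F())
E
```

```text
224 7.8 -0.2 -2.2
227 5.7 1.4 -1.8
230 1.4 2.3 0.6
233 0.5 -0.2 -0.1
236 -0.4 0.2 0.3
[ 0.2429  0.7497 -0.6096]
top 253
235.83202338874332 z80 0.1822483926580613 hub z 0.16746209161376013
scene 7
[0.0275 0.0282 0.038  0.0496] 50.9583 [ 0.7531  0.0716 -0.4729]
```

```bash
python3 -c "
from bench import manip as m
print(m.sign_off())"
```

```text
the job is handed in; nothing more can be done
None
```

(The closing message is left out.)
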